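Spot a screw hole through the bracket with a spring-loaded centre punch

TASK

Take the steel centre punch out of the tool block and, holding it straight upright, centre-punch the aluminium plate through the bracket's open hole: feel that the point is down in the hole, then press until the punch's spring snaps, and ease off at once without leaning on it. Then put the punch back in its empty hole in the block, fully down. Do not shift the plate, and leave the other tools, the parts tray and the solder spool alone.

Things in the scene. Friction and masses are not known exactly. Their poses are not given: they have to be found in the camera images.
- punch: Steel centre punch (0.2 kg) hanging upright by its shoulder in a hole of the block. Origin: on the axis, at the shoulder's underside; z up. Above: 22 mm flange 5 mm thick, then a round ridged grip 18 mm wide to z = 74. Below: 14 mm barrel 30 mm long, then the nose, a 7 mm rod with a 4 mm cone blunted to 2 mm. Often reground, it stands 20 to 31 mm out of the barrel (varies, unmeasured).
- punch_point (a point): Point fixed to the punch's barrel on its axis, 47 mm below the shoulder: about where the nose's point stands once pushed in.
- nose (a joint): How far the nose is pushed into the barrel, m: 0 = out. The push needed is 3 N at first, rising steadily to about 13 N near 6.5 mm; then the spring snaps and it drops to about 6 N by 8 mm. Hard stop at 8.4 mm, where the force shoots up. Springs out again when lifted.
- plate: Loose aluminium plate 150 (x) x 200 (y) x 6 mm, 0.5 to 0.7 kg, flat on the board; origin centre of underside. 90 x 90 mm window in its -y half. In the +y half a steel L-bracket is bolted on: foot 90 (x) x 34 (y) x 4 mm centred at y = 55 mm, flange 26 mm high on the foot's +y edge. The foot has a 12 mm screw head at x = +24 mm and an open 10 mm hole at x = -24 mm.
- spot (a point): Centre of the bracket's open hole, on the plate's upper face at the hole's bottom (4 mm below the foot's upper face, 24 mm above the mat); at (-24, 52, 6) mm in the plate's frame. The hole's wall is 5 mm away all round; the flange's inner face is 20 mm away.
- block: Fixed wooden tool block 60 (x) x 190 (y) x 66 mm high with three upright holes in a row along its y, 62 mm apart; origin centre of underside. One hole holds the punch, one a nut driver, one a file, in any order.
- block_hole0 (a point): Mouth centre (block's top face) of the hole at y = -62 mm; holes are 17 mm wide, chamfered, and go right through.
- block_hole1 (a point): Mouth centre of the middle hole.
- block_hole2 (a point): Mouth centre of the hole at y = +62 mm.
- board: Fixed plywood backing board 200 (x) x 260 (y) x 18 mm on a 3 mm mat, under the plate; origin centre of underside.
- nutdriver: Nut driver with a black plastic handle (26 mm wide, reaching 60 mm over the block) in the block; origin at the block's top face. Leave alone.
- file: Needle file with a pear-shaped wooden handle (24 mm wide, 57 mm high) in the block; origin at the block's top face. Leave alone.
- tray: Loose grey parts tray 80 x 110 x 25 mm; origin centre of underside. Leave alone.
- spool: Loose solder spool, 54 mm wide, 39 mm high, standing; origin centre of underside. Leave alone.
There are look-alikes about, which are no part of the job. What is shaped like the punch but orange or purple is not meant. Several things have the shape of the plate; the one meant has the colours described above.

How it is judged:
On the way:
1. with the punch upright and its point on the plate inside the bracket's open hole, the spring snaps (value of joint nose above 0.0072 m and horizontal distance between punch_point and spot below 0.0028 m and angle between punch's own z axis and vertical below 0.09 rad), for 0.05 s.
At the end, for the whole second after the job is handed in: The spring was snapped at the spot; the punch hangs in a block hole (axis within 4 mm of the mouth's centre, shoulder within 3 mm of the block's top, tilt under 0.12 rad), at rest, nose sprung out (under 2 mm in); the plate is within 6 mm of where it was (((horizontal distance between punch and block_hole0 below 0.004 m and z of punch in the frame of block_hole0 below 0.003 m) or (horizontal distance between punch and block_hole1 below 0.004 m and z of punch in the frame of block_hole1 below 0.003 m) or (horizontal distance between punch and block_hole2 below 0.004 m and z of punch in the frame of block_hole2 below 0.003 m)) and angle between punch's own z axis and vertical below 0.12 rad and linear speed of punch below 0.02 m/s and value of joint nose below 0.002 m and distance of plate from where it was at the start of the episode below 0.006 m); the robot touches nothing.
It fails at once if the punch is leant on the plate or bracket with more than 20 N (contact force between punch and plate above 20 N).
It fails at once if the spring is snapped anywhere but at the spot (value of joint nose above 0.0072 m and horizontal distance between punch_point and spot above 0.005 m).
It fails at once if the plate is shifted by more than 6 mm (distance of plate from where it was at the start of the episode above 0.006 m).
It fails at once if another tool, the tray or the spool is disturbed (distance of any of nutdriver, file from where it was at the start of the episode above 0.01 m or distance of any of tray, spool from where it was at the start of the episode above 0.015 m).
It also fails if it takes over 72 s, if anything falls off the work surface, if the arm or the gripper's body presses on something with over 40 N, if the wrist force passes 120 N, or if a joint passes its speed limit or range.

ROBOT

A 6-joint arm with a two-finger parallel gripper is mounted at the origin on the work surface. World frame = base frame: x ahead of the robot, y to its left, z up, the work surface at z = 0. Lengths are in m, angles in rad, forces in N, time in s.
With the tool pointing down it reaches from about 0.35 to 0.875 m from the base axis. Payload 15.5 kg.
Tool frame: the origin (TCP) lies on the centre line of the jaws, within the pads' length; the fingertips stand 22 mm ahead of it and the grasp point (between the pads) lies 3 mm ahead of it; z points along the fingers, y is the line along which they close (so a half turn about z gives the same grasp; the last joint's range is limited). The gripper opens to 85 mm and grips with 20 to 120 N. Pads are 22 mm wide; open, the fingers measure 114 mm over their backs; the gripper's body (76 mm by 85 mm) begins 54 mm behind the grasp point. The pads swing forward as they close: fully open they stand 13 mm farther back than shut.
Start: joints at [1.224, 0.494, 1.345, -0, 1.302, -0.096], TCP at [0.156, 0.605, 0.253] pointing down, gripper open.
Joint ranges: [-2.91, 2.91], [-0.82, 2.16], [0.22, 2.67], [-1.22, 4.37], [0.12, 2.79], [-3.08, 3.08]. Speed limits (rad/s): [1.89, 1.89, 2.57, 3.01, 3.01, 3.01].

INTERFACE

Orientations are given as a unit quaternion [x, y, z, w].
In Python, from cell import bot, optics gives the robot as it stands. The module is installed in compiled form; this text tells all that it offers.
- The arm moves only by the tool send_rows, never from a script. Its argument "rows" is a list that holds one entry, the list of rows, each a list of 4 numbers: the shift along the tool's x, y, z in m, then the turn about the tool's z in rad. In form: [[[x, y, z, roll], ...]]. A call has exactly 10 rows; each row is the pose to reach, as a shift and turn from the pose commanded when the call began, along the tool's axes at that moment; what a row does not reach only later rows make up. A row lasts 1/12 s, in which the tool goes at most 41.7 mm and 7.16 degrees, less where a joint would pass 70% of its speed; a pose out of reach is approached as far as the arm can. A call with a gripper value outside its range is refused whole. "jaw" is the opening, from -1 (shut) to 1 (fully open), so that 0 is half open, set as the call begins (left out, the last holds). The fingers move at their own pace and stop on an object; "newtons" is the grip in N (left out, the last holds). Time passes only in rows, so rows that repeat a pose let the fingers close, or fill a call up. It gives the time, the measured TCP pose, the force, the opening and the grip force at its end, in the units of the state.
- bot.get_obs(): the state, without advancing time (a new reading comes with each control period).
- optics.snapshot(name): name is "side" or "top" or "wrist"; returns the picture (420x560x3 uint8, blue, green, red); there is no depth.
- optics.camera_model(name): a dict with "mtx" (3x3 intrinsics, pixels), "rvec" (rotation vector, rad) and "tvec" (3), from world to camera coordinates, as OpenCV has them. Camera axes: x right, y down, z forward; pixel columns grow to the right and rows downward; lengths in m; the calibration is good to about 2 mm. A picture is of the moment at which its call begins: read the wrist's pose just before it. camera_model takes no time and is no camera call; for the wrist camera it gives the pose at the moment of the call.
- bot.sign_off(): hands the job in; it is judged then, once.
The state is a dict: "clock": time; "joint_pos": joint angles; "joint_vel": joint speeds; "joint_torque": joint torques, N m; "tcp_pos": TCP position; "tool_rot": TCP orientation; "contact_force": force on the tool from outside, world axes, zero at the start; "wrist_torque": the same for the moment, N m; "gripper_width": finger opening in m; "gripper_force": force on a finger pad.
Only numpy, scipy, OpenCV 4.12 (cv2) and the standard library are available. Lean on these libraries where they do the work, as an engineer would, in place of code of your own. Each camera call takes 0.05 s, during which the arm holds its last target. There are 200 camera calls.

## Working session

There is one attempt and no reset: what is moved stays moved. The work goes in short steps, Python scripts to look and compute and a tool call to move; the robot and the scene stay as the last step left them, time stands still between calls to the robot, and variables do not carry over. Pictures are saved under pics/ and viewed, at most 10 in all, crops included, and the job is handed in when it is done.

Besides the shell and the picture viewer there is one more tool, called as name([rows], argument=value, ...), one row to a line, values as JSON. send_rows: Moves the arm, as the interface text tells. Its arguments: {"type":"object","properties":{"rows":{"type":"array","items":{"type":"array","items":{"type":"array","items":{"type":"number"}}}},"jaw":{"type":"number"},"newtons":{"type":"number"}},"required":["rows"]}

```bash
mkdir -p pics
cat > h.py <<'E'
import numpy as np, cv2
from cell import bot, optics
def cam(n):
    m=optics.camera_model(n); R=cv2.Rodrigues(np.array(m["rvec"],float))[0]
    return np.array(m["mtx"],float),R,np.array(m["tvec"],float).ravel()
def ray(c,u,v):
    K,R,t=c; d=R.T@np.linalg.inv(K)@np.array([u,v,1.]); return -R.T@t,d
def onz(c,u,v,z):
    o,d=ray(c,u,v); return o+d*(z-o[2])/d[2]
def proj(c,p):
    K,R,t=c; q=K@(R@np.array(p,float)+t); return q[:2]/q[2]
E
python3 - <<'E'
from h import *
s=bot.get_obs(); print(s["clock"],s["tcp_pos"],s["tool_rot"],s["contact_force"],s["gripper_width"])
for n in ("top","side","wrist"):
    im=optics.snapshot(n); cv2.imwrite(f"pics/{n}0.png",im)
    c=cam(n); print(n,c[0][0,0],-c[1].T@c[2])
a=[cv2.imread(f"pics/{n}0.png") for n in("top","side")]
E
```

```text
0.0 [0.15562517 0.60497064 0.25269854] [ 1.25551689e-01  9.92086894e-01 -5.96052743e-04 -1.16911390e-04] [0.72108916 0.0647456  0.23606127] 0.08512445197802176
top 386.0590780493901 [ 0.36014218 -0.01226545  1.20154295]
side 489.47894187259715 [ 0.46261769 -1.28886513  0.82003728]
wrist 378.0848787434848 [0.08343141 0.6231597  0.37315437]
```

View pics/top0.png

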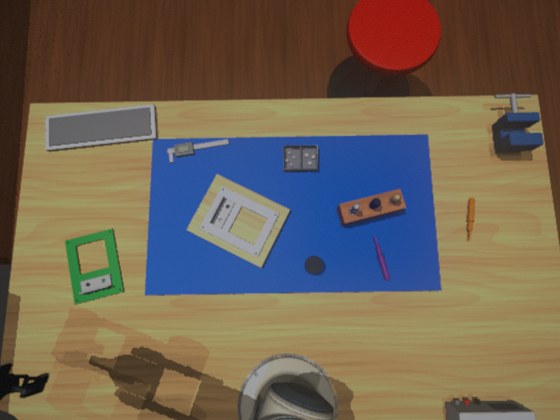

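View pics/side0.png

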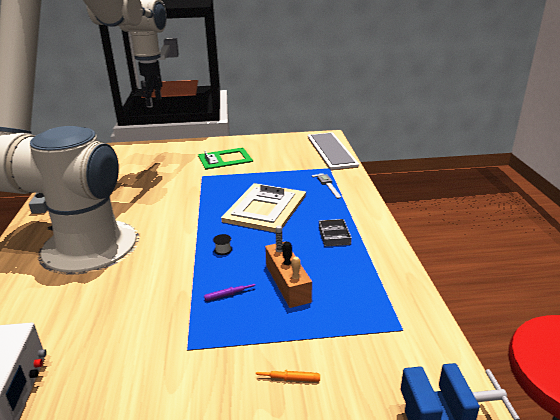

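The top view shows the steel punch at about (357,209), the nut driver at (376,204) and the file at (396,200). The grey plate is at (240,220) on the plywood board. The green plate at (94,266), the orange punch at (471,218) and the purple punch at (381,258) are look-alikes. The steel ridged tool and the aluminium-grey plate fit the description. I'll confirm both in an enlarged crop.

Run:
```python
from h import *
t=cv2.imread("pics/top0.png"); s=cv2.imread("pics/side0.png")
f=lambda im,x,y,w,h,W,H:cv2.resize(im[y:y+h,x:x+w],(W,H),interpolation=cv2.INTER_CUBIC)
a=f(t,180,170,120,100,480,400); b=f(t,330,180,80,50,320,200); d=f(s,250,220,80,90,320,360)
o=np.zeros((600,800,3),np.uint8); o[:400,:480]=a; o[:200,480:]=b; o[200:560,480:]=d
cv2.imwrite("pics/crop0.png",o)
c=cam("top")
for n,u,v,z in(("punch top",357,209,.143),("nd",376,204,.126),("file",396,200,.123),("plate",240,220,.03),("spool",315,265,.04)): print(n,onz(c,u,v,z))
```

```text
punch top [ 0.54937884 -0.20477045  0.143     ]
nd [ 0.56595161 -0.26238369  0.126     ]
file [ 0.57720462 -0.32064694  0.123     ]
plate [0.54105854 0.13515807 0.03      ]
spool [ 0.40050252 -0.09040345  0.04      ]
```

View pics/crop0.png

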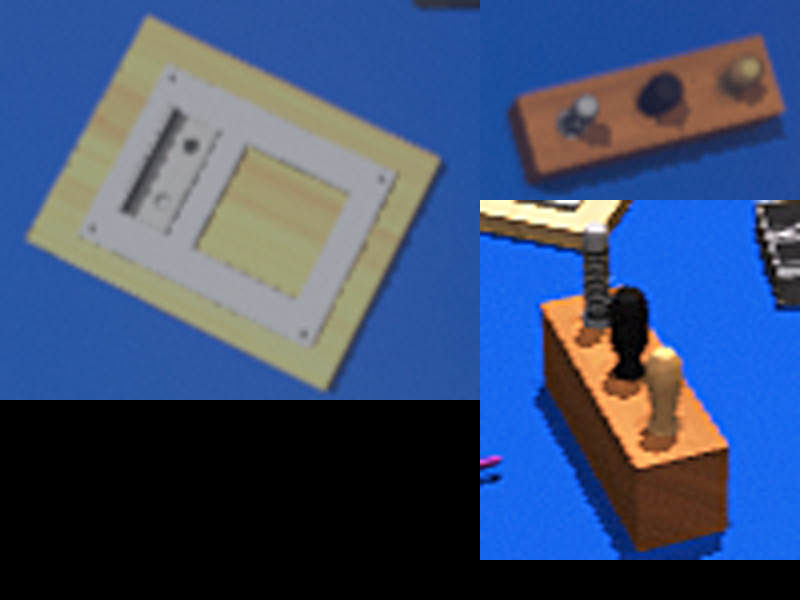

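The crop confirms the steel ridged punch, at the block's near-left end. The block row runs punch, nut driver, file. It also confirms the grey plate with its bracket, where +y points image-left and +x image-up. The black dot at crop (190,145) is the screw head at x=+24. The faint ring at crop (160,203), full-frame px (220,221), is the open hole at x=-24 with aluminium showing at the bottom.

Run:
```python
from h import *
c=cam("top"); t=cv2.imread("pics/top0.png")
print("hole",onz(c,220,220.7,.029),"screw",onz(c,227.5,206.3,.033))
hsv=cv2.cvtColor(t[180:235,330:412],cv2.COLOR_BGR2HSV)
m=((hsv[...,0]<14)&(hsv[...,1]>110)).astype(np.uint8)
m=cv2.morphologyEx(m,cv2.MORPH_CLOSE,np.ones((9,9)))
k=max(cv2.findContours(m,0,2)[0],key=cv2.contourArea)
b=cv2.boxPoints(cv2.minAreaRect(k))+[330,180]
P=np.array([onz(c,*p,.069) for p in b]); print(P.round(3),P.mean(0))
w=cam("wrist"); print("wrist axes\n",w[1].round(3)); s=bot.get_obs()
from scipy.spatial.transform import Rotation as R
T=R.from_quat(s["tool_rot"]).as_matrix(); print(T.round(3)); print("cam in tool",T.T@(-w[1].T@w[2]-s["tcp_pos"]),"view dir tool",T.T@w[1][2], "principal",w[0][:2,2], "tcp px",proj(w,s["tcp_pos"]))
```

```text
hole [0.54001975 0.19673386 0.029     ] screw [0.58391589 0.17363501 0.033     ]
[[ 0.577 -0.167  0.069]
 [ 0.622 -0.35   0.069]
 [ 0.565 -0.36   0.069]
 [ 0.521 -0.179  0.069]] [ 0.57128236 -0.26395077  0.069     ]
wrist axes
 [[ 0.25   0.968  0.   ]
 [ 0.927 -0.239  0.29 ]
 [ 0.281 -0.072 -0.957]]
[[-0.968  0.249 -0.   ]
 [ 0.249  0.968 -0.001]
 [ 0.    -0.001 -1.   ]]
cam in tool [ 0.07445506 -0.00058193 -0.12030851] view dir tool [-2.90437542e-01  9.28092111e-04  9.56893501e-01] principal [278.85720219 208.84748024] tcp px [280.21181529 309.21947662]
```

send_rows([
  [[-0.027, -0.016, 0.003, 0.108], [-0.054, -0.033, 0.006, 0.216], [-0.081, -0.05, 0.009, 0.324], [-0.108, -0.066, 0.012, 0.432], [-0.135, -0.083, 0.015, 0.54], [-0.162, -0.1, 0.018, 0.648], [-0.189, -0.116, 0.021, 0.756], [-0.216, -0.133, 0.024, 0.864], [-0.243, -0.15, 0.027, 0.972], [-0.27, -0.166, 0.03, 1.077]],
], jaw=0.0)

```text
clock: 0.98
tcp_pos: [0.3766, 0.3759, 0.2231]
tool_rot: [0.619, 0.786, -0.0, -0.0]
contact_force: [-0.2, -0.1, 0.2]
gripper_width: 0.0429
gripper_force: 0.0
```

send_rows([
  [[-0.029, 0.017, 0.003, 0], [-0.058, 0.034, 0.006, 0], [-0.086, 0.05, 0.009, 0], [-0.115, 0.067, 0.012, 0], [-0.143, 0.083, 0.015, 0], [-0.172, 0.1, 0.018, 0], [-0.2, 0.116, 0.023, 0], [-0.2, 0.116, 0.023, 0], [-0.2, 0.116, 0.023, 0], [-0.2, 0.116, 0.023, 0]],
])

```text
clock: 1.82
tcp_pos: [0.5361, 0.2109, 0.2]
tool_rot: [0.617, 0.787, -0.0, -0.0]
contact_force: [0.2, 0.8, 0.4]
gripper_width: 0.0423
gripper_force: 0.0
```

Run:
```python
from h import *
w=cam("wrist"); im=optics.snapshot("wrist"); cv2.imwrite("pics/w1.png",im)
s=bot.get_obs(); print(s["tcp_pos"],s["tool_rot"],s["joint_pos"]); np.savez("w1",K=w[0],R=w[1],t=w[2])
print(proj(w,[.540,.197,.03]))
```

```text
[0.53580827 0.21131679 0.20022033] [ 6.16457557e-01  7.87388089e-01 -1.54593958e-04 -2.30635800e-04] [2.71894356e-01 4.82228272e-01 1.53335566e+00 2.08353339e-04
 1.12653120e+00 2.94800062e-02]
[280.32047838 209.28505874]
```

View pics/w1.png

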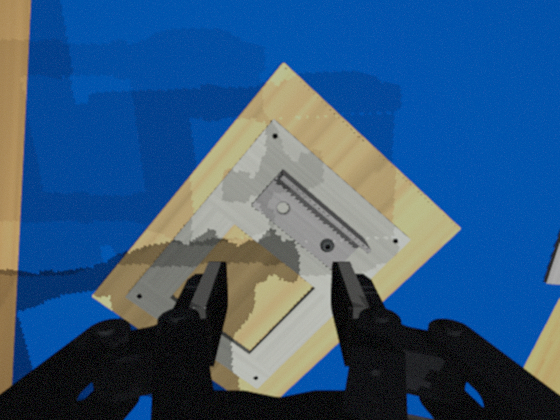

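The wrist view shows the bracket with a light disc at (282,208) and a dark ring at (327,245). The flange is to the upper right, so the geometry makes the light one x=-24, the open hole. I'll enlarge to confirm and measure.

Run:
```python
from h import *
im=cv2.imread("pics/w1.png"); o=cv2.resize(im[150:280,230:400],None,fx=4.5,fy=4.5,interpolation=cv2.INTER_CUBIC); cv2.imwrite("pics/w1c.png",o)
```

```text
(no output)
```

View pics/w1c.png

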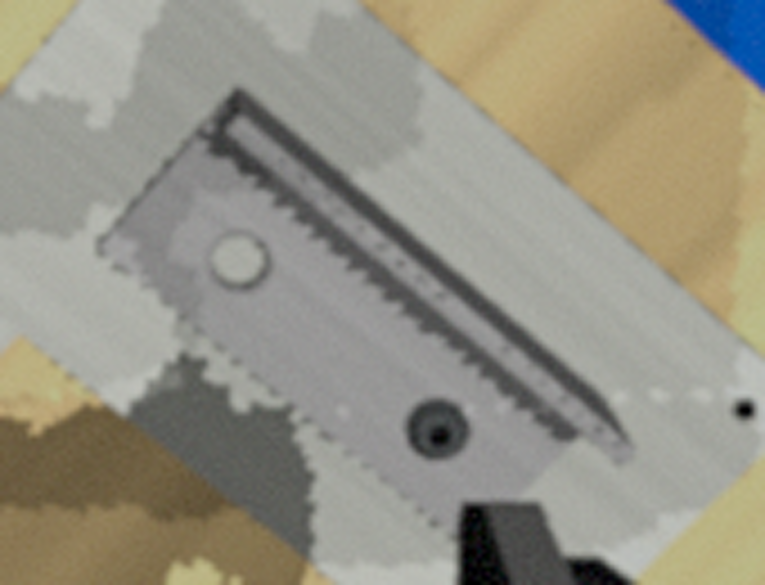

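The crop confirms it. The open hole is the light disc with a rim, centred at crop (240,260), full-frame px (282.9,207.4). The dark one is a socket screw head. Next I'll look at the punch from above at the same yaw.

send_rows([
  [[-0.04, -0.008, -0.01, 0], [-0.08, -0.016, -0.02, 0], [-0.12, -0.024, -0.03, 0], [-0.16, -0.033, -0.04, 0], [-0.2, -0.041, -0.05, 0], [-0.24, -0.049, -0.05, 0], [-0.281, -0.058, -0.05, 0], [-0.322, -0.066, -0.05, 0], [-0.363, -0.074, -0.05, 0], [-0.405, -0.083, -0.05, 0]],
])

```text
clock: 2.7
tcp_pos: [0.5526, -0.2003, 0.2507]
tool_rot: [0.616, 0.788, 0.0, 0.0]
contact_force: [0.9, 0.3, -0.6]
gripper_width: 0.0429
gripper_force: 0.0
```

send_rows([
  [[0, 0, 0, 0], [0, 0, 0, 0], [0, 0, 0, 0], [0, 0, 0, 0], [0, 0, 0, 0], [0, 0, 0, 0], [0, 0, 0, 0], [0, 0, 0, 0], [0, 0, 0, 0], [0, 0, 0, 0]],
], jaw=0.3)

```text
clock: 3.53
tcp_pos: [0.5528, -0.1993, 0.2503]
tool_rot: [0.617, 0.787, -0.0, -0.0]
contact_force: [0.9, -1.5, 0.1]
gripper_width: 0.0552
gripper_force: 0.0
```

Run:
```python
from h import *
c=dict(np.load("w1.npz")); c=(c["K"],c["R"],c["t"]); print("hole",onz(c,282.9,207.4,.031))
w=cam("wrist"); im=optics.snapshot("wrist"); cv2.imwrite("pics/w2.png",im)
s=bot.get_obs(); print(s["tcp_pos"],s["tool_rot"],s["contact_force"]); np.savez("w2",K=w[0],R=w[1],t=w[2])
```

```text
hole [0.54154751 0.19931257 0.031     ]
[ 0.55279215 -0.19941883  0.25030088] [ 6.16562146e-01  7.87306243e-01 -2.82455585e-06  1.78866716e-05] [0.07594325 1.28021342 0.38372281]
```

View pics/w2.png

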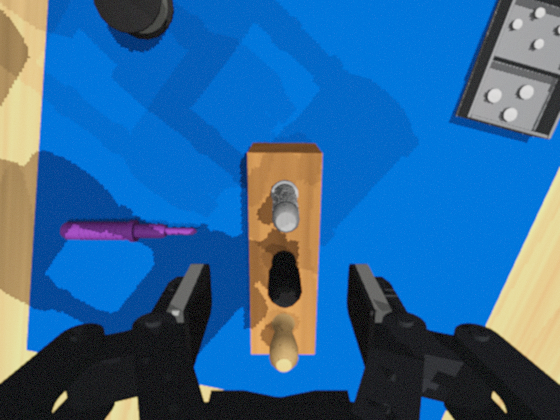

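The punch stands in the nearest hole, with its flange at about (285,188) and top disc at about (286,218). The block axis is vertical in the image, so the yaw suits the grasp.

Run:
```python
from h import *
c=dict(np.load("w2.npz")); c=(c["K"],c["R"],c["t"])
im=cv2.imread("pics/w2.png"); h=cv2.cvtColor(im,cv2.COLOR_BGR2HSV)
m=((h[...,1]<70)&(h[...,2]>70)).astype(np.uint8); m[:, :265]=0; m[:,308:]=0; m[:170]=0; m[245:]=0
ys,xs=np.nonzero(m)
for v in range(176,240,3):
    r=xs[ys==v]; 
    if len(r): print(v,r.min(),r.max())
for z,u,v in((.143,286.5,218),(.074,285,188)): print(z,onz(c,u,v,z))
print(proj(c,onz(c,286.5,218,.143)+[0,0,-.069]))
```

```text
182 277 291
185 274 294
188 272 296
191 271 297
194 271 297
197 272 297
200 273 296
203 273 297
206 273 297
209 272 297
212 273 298
215 273 298
218 272 298
221 273 298
224 274 297
227 276 295
230 279 292
0.143 [ 0.55724317 -0.19944907  0.143     ]
0.074 [ 0.55673342 -0.19674265  0.074     ]
[284.79553162 191.31089423]
```

Run:
```python
from h import *
c=dict(np.load("w2.npz")); c=(c["K"],c["R"],c["t"])
t=np.array([0.5528,-.1994,.25]); X=np.array([-.2399,.9708]);Y=np.array([.9708,.2399])
for z,u,v in((.143,285.3,219),(.074,284,193.5)):
    p=onz(c,u,v,z); d=(p-t)[:2]; print(z,p,"tool xy",d@X,d@Y)
```

```text
0.143 [ 0.55666771 -0.2002779   0.143     ] tool xy -0.0017801313132435367 0.00354416739338782
0.074 [ 0.55706252 -0.20137407  0.074     ] tool xy -0.0029390050985907646 0.003664473320054175
```

send_rows([
  [[-0.001, 0.002, 0.02, 0], [-0.002, 0.004, 0.04, 0], [-0.002, 0.004, 0.06, 0], [-0.002, 0.004, 0.08, 0], [-0.002, 0.004, 0.1, 0], [-0.002, 0.004, 0.115, 0], [-0.002, 0.004, 0.128, 0], [-0.002, 0.004, 0.138, 0], [-0.002, 0.004, 0.138, 0], [-0.002, 0.004, 0.138, 0]],
])

```text
clock: 4.42
tcp_pos: [0.5571, -0.2005, 0.1122]
tool_rot: [0.617, 0.787, -0.0, -0.0]
contact_force: [-0.3, 0.7, -0.5]
gripper_width: 0.055
gripper_force: 0.0
```

send_rows([
  [[0, 0, 0, 0], [0, 0, 0, 0], [0, 0, 0, 0], [0, 0, 0, 0], [0, 0, 0, 0], [0, 0, 0, 0], [0, 0, 0, 0], [0, 0, 0, 0], [0, 0, 0, 0], [0, 0, 0, 0]],
], jaw=-1, newtons=40)

```text
clock: 5.25
tcp_pos: [0.5576, -0.2006, 0.1131]
tool_rot: [0.617, 0.787, 0.0, 0.001]
contact_force: [-0.6, -0.0, 5.3]
gripper_width: 0.017
gripper_force: 38.8
```

send_rows([
  [[0, 0, 0, 0], [0, 0, 0, 0], [0, 0, -0.005, 0], [0, 0, -0.015, 0], [0, 0, -0.03, 0], [0, 0, -0.05, 0], [0, 0, -0.07, 0], [0, 0, -0.09, 0], [0, 0, -0.11, 0], [0, 0, -0.11, 0]],
], newtons=70)

```text
clock: 6.08
tcp_pos: [0.5586, -0.2011, 0.2269]
tool_rot: [0.617, 0.787, 0.001, 0.003]
contact_force: [1.4, -0.7, -1.9]
gripper_width: 0.0161
gripper_force: 68.3
```

Run:
```python
from h import *
w=cam("wrist"); im=optics.snapshot("wrist"); s=bot.get_obs(); print(s["tcp_pos"],s["contact_force"],s["gripper_width"])
sd=optics.snapshot("side"); c=cam("side"); np.savez("w3",K=w[0],R=w[1],t=w[2]); cv2.imwrite("pics/w3.png",im); cv2.imwrite("pics/s3.png",sd)
p=proj(c,s["tcp_pos"]).astype(int); print(p)
a=cv2.resize(im[150:350,190:370],(360,400)); b=cv2.resize(sd[p[1]-30:p[1]+70,p[0]-50:p[0]+50],(400,400),interpolation=cv2.INTER_CUBIC)
cv2.imwrite("pics/c3.png",np.hstack([a,b]))
```

```text
[ 0.55801412 -0.20085473  0.22480307] [ 1.13621757 -0.21156082 -2.04456995] 0.01600652850038708
[277 198]
```

View pics/c3.png

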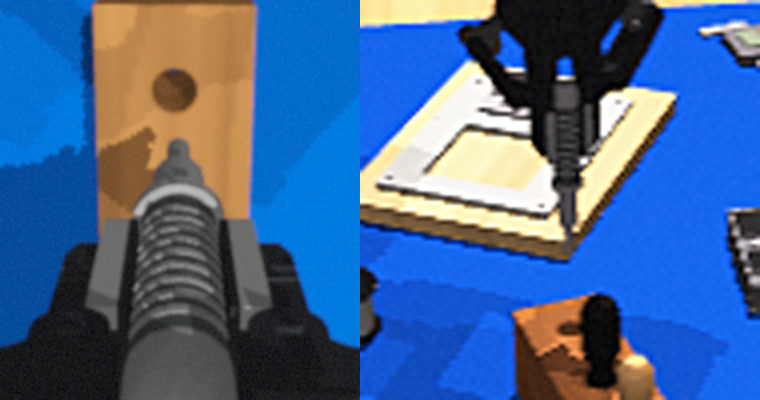

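The punch is held upright with its tip at wrist px (278.5,221.5), and its empty hole is visible at (277,195). Next I'll locate the tip with the wrist and side rays, and the hole mouth by plane.

Run:
```python
from h import *
L=lambda f:(lambda c:(c["K"],c["R"],c["t"]))(np.load(f))
c=L("w3.npz"); im=cv2.imread("pics/w3.png"); g=cv2.cvtColor(im,cv2.COLOR_BGR2GRAY)
h=cv2.cvtColor(im,cv2.COLOR_BGR2HSV)
m=((h[...,2]<105)).astype(np.uint8); m[:180]=0;m[212:]=0;m[:,262:][:, 33:]=0;m[:,:262]=0
k=max(cv2.findContours(m,0,2)[0],key=cv2.contourArea); e=cv2.fitEllipse(k); print("mouth ell",e)
print("mouth",onz(c,*e[0],.069))
tcp=np.array([.5583,-.2010,.2255]); X=np.array([-.2399,.9708]);Y=np.array([.9708,.2399])
for z in(.115,.12,.125,.13): 
    p=onz(c,278.7,221,z); d=(p-tcp)[:2]; print(z,p,d@X,d@Y)
s=cam("side"); q=(227+568*100/400-360*.25, 168+238*.25)  # crop origin p-(50,30)
o1,d1=ray(s,*q); o2,d2=ray(c,278.7,221)
A=np.c_[d1,-d2]; ab=np.linalg.lstsq(A,o2-o1,rcond=None)[0]; print("tri",o1+ab[0]*d1,o2+ab[1]*d2)
m=((h[...,1]<70)&(h[...,2]>90)).astype(np.uint8)
for v in range(218,262,3):
    r=np.nonzero(m[v,250:312])[0]
    if len(r): print(v,250+r.min(),250+r.max())
```

```text
mouth ell ((279.576904296875, 193.3180694580078), (12.831603050231934, 21.075668334960938), 146.45091247558594)
mouth [ 0.55905419 -0.19965794  0.069     ]
0.115 [ 0.55973131 -0.20614857  0.115     ] -0.0053416011856047 0.00015437934631532522
0.12 [ 0.55929844 -0.20449322  0.12      ] -0.0036307447438350803 0.00013126381524708908
0.125 [ 0.55886557 -0.20283787  0.125     ] -0.0019198883020655148 0.00010814828417895415
0.13 [ 0.5584327  -0.20118253  0.13      ] -0.00020903186029594878 8.503275311081912e-05
tri [ 0.56016361 -0.19886813  0.13742502] [ 0.55780949 -0.19879935  0.13719844]
221 279 282
224 279 283
227 274 283
230 273 285
233 278 289
236 284 290
239 277 290
242 266 291
245 264 295
248 261 297
251 258 299
254 257 300
257 256 301
260 250 311
```

send_rows([
  [[0.03, 0.008, 0, 0], [0.07, 0.016, 0, 0], [0.11, 0.024, 0, 0], [0.15, 0.032, 0, 0], [0.191, 0.04, 0, 0], [0.232, 0.048, 0, 0], [0.273, 0.056, 0, 0], [0.314, 0.064, 0, 0], [0.355, 0.072, 0, 0], [0.393, 0.08, 0, 0]],
])

```text
clock: 7.02
tcp_pos: [0.5393, 0.2024, 0.2212]
tool_rot: [0.617, 0.787, -0.001, -0.001]
contact_force: [1.5, -1.3, -2.2]
gripper_width: 0.0166
gripper_force: 68.3
```

send_rows([
  [[0, 0, 0.01, 0], [0, 0, 0.025, 0], [0, 0, 0.04, 0], [0, 0, 0.055, 0], [0, 0, 0.065, 0], [0, 0, 0.072, 0], [0, 0, 0.075, 0], [0, 0, 0.075, 0], [0, 0, 0.075, 0], [0, 0, 0.075, 0]],
])

```text
clock: 7.85
tcp_pos: [0.541, 0.2003, 0.1479]
tool_rot: [0.617, 0.787, 0.0, 0.0]
contact_force: [-0.1, -0.1, -1.2]
gripper_width: 0.0167
gripper_force: 68.4
```

Run:
```python
from h import *
w=cam("wrist"); im=optics.snapshot("wrist"); s=bot.get_obs(); print(s["clock"],s["tcp_pos"],s["tool_rot"],s["contact_force"],s["gripper_width"])
sd=optics.snapshot("side"); c=cam("side"); np.savez("w4",K=w[0],R=w[1],t=w[2]); cv2.imwrite("pics/w4.png",im); cv2.imwrite("pics/s4.png",sd)
p=proj(c,s["tcp_pos"]).astype(int); print(p)
a=cv2.resize(im[160:260,230:330],(400,400),interpolation=cv2.INTER_CUBIC); b=cv2.resize(sd[p[1]-10:p[1]+70,p[0]-40:p[0]+40],(400,400),interpolation=cv2.INTER_CUBIC)
cv2.imwrite("pics/c4.png",np.hstack([a,b]))
```

```text
7.9 [0.54102682 0.20032743 0.14796666] [6.16598231e-01 7.87277752e-01 4.67612592e-04 3.79027236e-04] [ 0.06789599 -0.27724669 -1.84399772] 0.016279982322778663
[260 162]
```

View pics/c4.png

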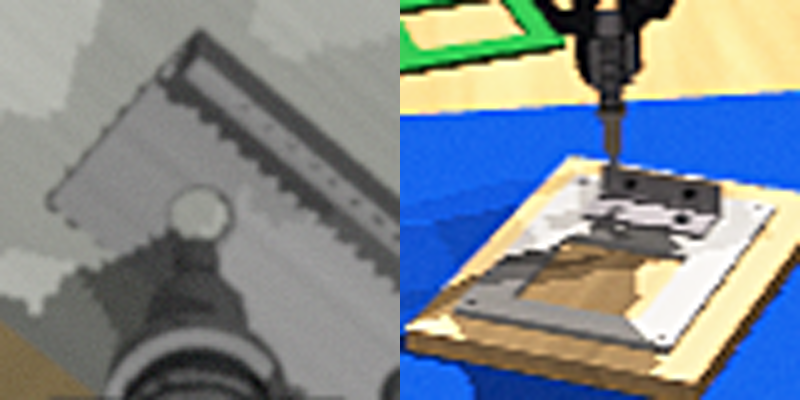

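The wrist crop shows the hole centre at crop (200,212), px (279.5,212.5), and the nose tip at about (200,240), px (279.5,219.5). They are in line across the jaws. Next I'll compute the offsets.

Run:
```python
from h import *
L=lambda f:(lambda c:(c["K"],c["R"],c["t"]))(np.load(f))
c=L("w4.npz"); im=cv2.imread("pics/w4.png"); g=cv2.cvtColor(im,cv2.COLOR_BGR2GRAY)
tcp=np.array([.5410,.2003]); X=np.array([-.2399,.9708]);Y=np.array([.9708,.2399])
p=onz(c,279.6,212.6,.031); d=p[:2]-tcp; print("hole",p,d@X,d@Y)
for z in(.039,.044,.049,.054):
    q=onz(c,279.6,220,z); d=q[:2]-tcp; print(z,d@X,d@Y)
for v in range(206,246,3): print(v,g[v,266:296])
```

```text
hole [0.54122737 0.19975663 0.031     ] -0.0005820524074993148 9.037734294699195e-05
0.039 -0.0030319682013785756 6.084719937328941e-05
0.044 -0.0013576162464058288 4.377663609025467e-05
0.049 0.00031673570856691864 2.67060728073344e-05
0.054 0.001991087663539666 9.635509524299677e-06
206 [135 139 138 134 141 140 139 136 138 132 126 125 116 115 116 123 122 125
 134 141 135 137 137 137 143 147 141 136 133 137]
209 [138 136 137 139 137 137 132 121 129 140 149 155 152 153 156 156 153 145
 124  93 102 125 134 150 155 151 146 139 136 134]
212 [134 137 138 140 133 129 125 146 151 156 155 153 153 150 150 154 153 156
 167 165 137 107 121 147 154 153 146 139 140 139]
215 [133 136 138 134 137 128 121 137 153 152 151 151 156 151 153 153 151 162
 166 155 136 113 115 138 147 149 155 154 155 156]
218 [131 115 125 125 117  88  60  63  78 119 137 140 134 138 154 161 160 153
 132 102 103 125 139 148 149 149 150 149 150 150]
221 [100  85  64  62  67  64  68  59  56  51  56  56  61  65  66  67  61  79
 115 132 144 150 151 153 153 152 149 150 152 145]
224 [ 64  67  63  64  67  67  66  56  51  46  54  59
[... 263 characters left out ...]
 74  64  72  71
  72  77 102 130 149 153 151 154 148 150 149 152]
233 [ 71  68  61  57  56  54  49  56  53  55  65  63  69  71  69  72  72  71
  70  73  67  67  74  93 121 146 152 153 151 150]
236 [ 72  56  51  54  46  50  48  52  53  49  50  50  49  49  49  51  50  61
  74  72  73  74  68  67  90 132 148 153 151 153]
239 [ 60  48  49  47  57  55  51  57  62  66  66  73  74  79  71  73  73  75
  73  75  77  74  72  67  75  92 134 144 150 153]
242 [ 62  53  64  60  70  73  82  89  96 107 105 111 119 122 117 112 112 106
 100  90  87  75  80  76  77  79 110 128 142 146]
245 [ 93 112 126 132 138 140 140 139 137 136 134 131 135 135 136 136 138 136
 137 138 136 135 135 133 127 110  94  73  69  92]
```

Across the jaws the nose sits about 0.7 mm short of the hole centre. I'll correct by +0.0008 in y and -0.0004 in x, and descend part-way.

send_rows([
  [[0, 0.0004, 0, 0], [-0.0002, 0.0008, 0, 0], [-0.0004, 0.0008, 0.001, 0], [-0.0004, 0.0008, 0.003, 0], [-0.0004, 0.0008, 0.005, 0], [-0.0004, 0.0008, 0.007, 0], [-0.0004, 0.0008, 0.008, 0], [-0.0004, 0.0008, 0.009, 0], [-0.0004, 0.0008, 0.01, 0], [-0.0004, 0.0008, 0.01, 0]],
])

```text
clock: 8.78
tcp_pos: [0.5414, 0.2001, 0.1371]
tool_rot: [0.617, 0.787, -0.0, -0.0]
contact_force: [0.3, 0.4, -2.0]
gripper_width: 0.0163
gripper_force: 68.4
```

Run:
```python
from h import *
w=cam("wrist"); im=optics.snapshot("wrist"); s=bot.get_obs(); print(s["clock"],s["tcp_pos"],s["contact_force"])
np.savez("w5",K=w[0],R=w[1],t=w[2]); cv2.imwrite("pics/w5.png",im)
cv2.imwrite("pics/c5.png",cv2.resize(im[180:255,240:320],(640,600),interpolation=cv2.INTER_CUBIC))
```

```text
8.8333 [0.54146732 0.20007177 0.13719217] [-0.50937846 -0.97915467 -2.58789393]
```

View pics/c5.png

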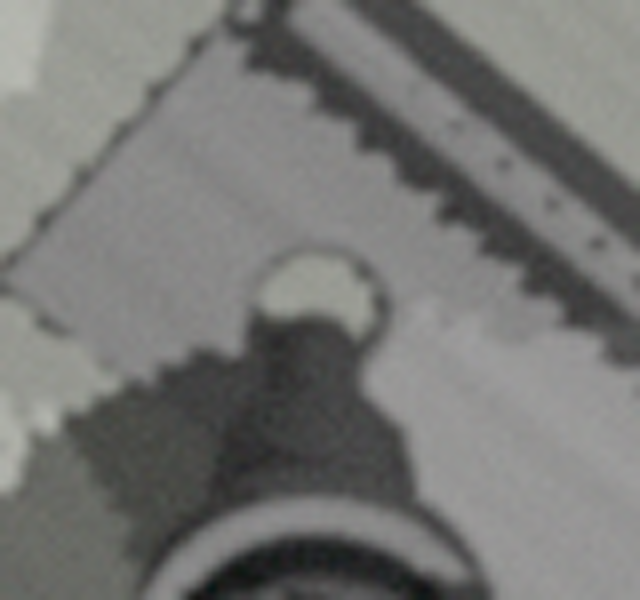

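The tip is over the hole, with the hole centre at crop x≈318 and the nose at about 312. I'll nudge +0.4 mm in y and go down 6 mm. If the tip were on the foot I'd feel about 5 N, and in the hole nothing.

send_rows([
  [[0, 0.0004, 0, 0], [0, 0.0004, 0.001, 0], [0, 0.0004, 0.002, 0], [0, 0.0004, 0.003, 0], [0, 0.0004, 0.004, 0], [0, 0.0004, 0.005, 0], [0, 0.0004, 0.006, 0], [0, 0.0004, 0.006, 0], [0, 0.0004, 0.006, 0], [0, 0.0004, 0.006, 0]],
])

```text
clock: 9.67
tcp_pos: [0.5419, 0.2002, 0.1313]
tool_rot: [0.617, 0.787, -0.0, 0.0]
contact_force: [0.6, 0.7, -2.8]
gripper_width: 0.0166
gripper_force: 68.4
```

No contact yet. I'll go on slowly.

send_rows([
  [[0, 0, 0.0005, 0], [0, 0, 0.0008, 0], [0, 0, 0.0012, 0], [0, 0, 0.0015, 0], [0, 0, 0.0018, 0], [0, 0, 0.002, 0], [0, 0, 0.002, 0], [0, 0, 0.002, 0], [0, 0, 0.002, 0], [0, 0, 0.002, 0]],
])

```text
clock: 10.5
tcp_pos: [0.5419, 0.2002, 0.1293]
tool_rot: [0.617, 0.787, -0.0, -0.0]
contact_force: [-0.1, 0.0, -2.4]
gripper_width: 0.0165
gripper_force: 68.4
```

send_rows([
  [[0, 0, 0.0003, 0], [0, 0, 0.0006, 0], [0, 0, 0.0009, 0], [0, 0, 0.0012, 0], [0, 0, 0.0015, 0], [0, 0, 0.0015, 0], [0, 0, 0.0015, 0], [0, 0, 0.0015, 0], [0, 0, 0.0015, 0], [0, 0, 0.0015, 0]],
])

```text
clock: 11.33
tcp_pos: [0.5419, 0.2002, 0.1278]
tool_rot: [0.617, 0.787, 0.0, 0.0]
contact_force: [-0.3, -0.3, -1.1]
gripper_width: 0.0164
gripper_force: 68.4
```

send_rows([
  [[0, 0, 0.0002, 0], [0, 0, 0.0004, 0], [0, 0, 0.0006, 0], [0, 0, 0.0008, 0], [0, 0, 0.001, 0], [0, 0, 0.001, 0], [0, 0, 0.001, 0], [0, 0, 0.001, 0], [0, 0, 0.001, 0], [0, 0, 0.001, 0]],
])

```text
clock: 12.17
tcp_pos: [0.5419, 0.2002, 0.1268]
tool_rot: [0.617, 0.787, 0.0, -0.0]
contact_force: [0.2, 0.5, -1.8]
gripper_width: 0.0162
gripper_force: 68.4
```

Run:
```python
from h import *
F=[]
for i in range(5):
    optics.snapshot("side"); s=bot.get_obs(); F.append(s["contact_force"])
print(np.mean(F,0),np.std(F,0),s["tcp_pos"],s["clock"])
```

```text
[ 0.3978278  -0.22260851 -2.04481259] [0.48991149 0.29690038 0.30294071] [0.54189671 0.20018034 0.12679462] 12.4167
```

send_rows([
  [[0, 0, 0.0003, 0], [0, 0, 0.0006, 0], [0, 0, 0.0009, 0], [0, 0, 0.0012, 0], [0, 0, 0.0015, 0], [0, 0, 0.0015, 0], [0, 0, 0.0015, 0], [0, 0, 0.0015, 0], [0, 0, 0.0015, 0], [0, 0, 0.0015, 0]],
])

```text
clock: 13.25
tcp_pos: [0.542, 0.2002, 0.1253]
tool_rot: [0.617, 0.787, 0.0, 0.0]
contact_force: [-0.2, -0.4, 3.4]
gripper_width: 0.0166
gripper_force: 68.5
```

Contact came at TCP z≈0.1265 with almost no sideways force. That depth agrees with the nose's seen length reaching the plate, and the view put the tip within 1 mm of the hole centre. I'll press in part-way and calibrate the spring.

send_rows([
  [[0, 0, 0.0005, 0], [0, 0, 0.001, 0], [0, 0, 0.0015, 0], [0, 0, 0.002, 0], [0, 0, 0.0025, 0], [0, 0, 0.003, 0], [0, 0, 0.003, 0], [0, 0, 0.003, 0], [0, 0, 0.003, 0], [0, 0, 0.003, 0]],
])

```text
clock: 14.08
tcp_pos: [0.542, 0.2002, 0.1225]
tool_rot: [0.617, 0.787, 0.0, 0.0]
contact_force: [-0.9, -0.7, 8.9]
gripper_width: 0.0165
gripper_force: 69.1
```

Run:
```python
from h import *
F=[];P=[]
for i in range(4):
    optics.snapshot("side"); s=bot.get_obs(); F.append(s["contact_force"]);P.append(s["tcp_pos"])
print(np.mean(F,0),np.std(F,0),np.mean(P,0),s["clock"],s["wrist_torque"])
```

```text
[-1.51180335 -0.84492788  8.36844254] [0.4579775  0.18227664 0.64349394] [0.54202104 0.20021468 0.12249659] 14.2833 [-0.09048854  0.28932424 -0.03704277]
```

send_rows([
  [[0, 0, 0.0004, 0], [0, 0, 0.0008, 0], [0, 0, 0.0012, 0], [0, 0, 0.0016, 0], [0, 0, 0.002, 0], [0, 0, 0.0023, 0], [0, 0, 0.0026, 0], [0, 0, 0.0029, 0], [0, 0, 0.0031, 0], [0, 0, 0.0031, 0]],
])

```text
clock: 15.12
tcp_pos: [0.5421, 0.2002, 0.1196]
tool_rot: [0.617, 0.787, 0.0, 0.0]
contact_force: [-1.4, -0.9, 11.6]
gripper_width: 0.0164
gripper_force: 69.5
```

send_rows([
  [[0, 0, 0.0001, 0], [0, 0, 0.0002, 0], [0, 0, 0.0003, 0], [0, 0, 0.0004, 0], [0, 0, 0.0005, 0], [0, 0, 0.0006, 0], [0, 0, 0.0007, 0], [0, 0, 0.0008, 0], [0, 0, 0.0008, 0], [0, 0, 0.0008, 0]],
])

```text
clock: 15.95
tcp_pos: [0.542, 0.2003, 0.1188]
tool_rot: [0.617, 0.787, 0.0, 0.0]
contact_force: [-1.1, -0.8, 12.7]
gripper_width: 0.0164
gripper_force: 69.5
```

send_rows([
  [[0, 0, 0.0001, 0], [0, 0, 0.0002, 0], [0, 0, 0.0003, 0], [0, 0, 0.0004, 0], [0, 0, 0.0005, 0], [0, 0, 0.0005, 0], [0, 0, 0.0005, 0], [0, 0, 0.0005, 0], [0, 0, 0.0005, 0], [0, 0, 0.0005, 0]],
])

```text
clock: 16.78
tcp_pos: [0.542, 0.2002, 0.1181]
tool_rot: [0.617, 0.787, 0.0, 0.0]
contact_force: [-2.0, -0.6, 9.2]
gripper_width: 0.0168
gripper_force: 69.5
```

Past the peak: the force is falling. A little further will complete the snap.

send_rows([
  [[0, 0, 0.0002, 0], [0, 0, 0.0004, 0], [0, 0, 0.0006, 0], [0, 0, 0.0006, 0], [0, 0, 0.0006, 0], [0, 0, 0.0006, 0], [0, 0, 0.0006, 0], [0, 0, 0.0006, 0], [0, 0, 0.0006, 0], [0, 0, 0.0006, 0]],
])

```text
clock: 17.62
tcp_pos: [0.5419, 0.2002, 0.1173]
tool_rot: [0.617, 0.787, 0.0, 0.0]
contact_force: [-1.5, -0.4, 5.5]
gripper_width: 0.0164
gripper_force: 69.2
```

Force fell from about 15 N to 7.6 N, so the nose is at about 7.7 mm and the spring has snapped. I'll ease off and lift.

send_rows([
  [[0, 0, -0.003, 0], [0, 0, -0.007, 0], [0, 0, -0.012, 0], [0, 0, -0.02, 0], [0, 0, -0.032, 0], [0, 0, -0.047, 0], [0, 0, -0.065, 0], [0, 0, -0.085, 0], [0, 0, -0.105, 0], [0, 0, -0.105, 0]],
])

```text
clock: 18.45
tcp_pos: [0.5433, 0.2006, 0.2261]
tool_rot: [0.617, 0.787, 0.002, 0.002]
contact_force: [1.0, 0.7, -0.5]
gripper_width: 0.0166
gripper_force: 68.5
```

send_rows([
  [[-0.03, -0.008, 0, 0], [-0.07, -0.016, 0, 0], [-0.11, -0.024, 0, 0], [-0.15, -0.032, 0, 0], [-0.191, -0.04, 0, 0], [-0.232, -0.048, 0, 0], [-0.273, -0.056, 0, 0], [-0.314, -0.064, 0, 0], [-0.355, -0.072, 0, 0], [-0.3926, -0.0812, 0, 0]],
])

```text
clock: 19.28
tcp_pos: [0.5566, -0.2027, 0.2216]
tool_rot: [0.617, 0.787, -0.0, -0.0]
contact_force: [1.6, -0.2, -2.7]
gripper_width: 0.0164
gripper_force: 68.5
```

send_rows([
  [[0, 0, 0.005, 0], [0, 0, 0.012, 0], [0, 0, 0.02, 0], [0, 0, 0.027, 0], [0, 0, 0.032, 0], [0, 0, 0.036, 0], [0, 0, 0.036, 0], [0, 0, 0.036, 0], [0, 0, 0.036, 0], [0, 0, 0.036, 0]],
])

```text
clock: 20.12
tcp_pos: [0.5574, -0.2004, 0.1867]
tool_rot: [0.616, 0.787, 0.0, 0.0]
contact_force: [0.2, -0.7, -2.6]
gripper_width: 0.0165
gripper_force: 68.5
```

Run:
```python
from h import *
w=cam("wrist"); im=optics.snapshot("wrist"); s=bot.get_obs(); print(s["clock"],s["tcp_pos"],s["contact_force"])
cv2.imwrite("pics/w6.png",im)
c=cam("side"); sd=optics.snapshot("side"); p=proj(c,s["tcp_pos"]).astype(int)
a=cv2.resize(im[165:265,230:330],(400,400),interpolation=cv2.INTER_CUBIC); b=cv2.resize(sd[p[1]-10:p[1]+70,p[0]-40:p[0]+40],(400,400),interpolation=cv2.INTER_CUBIC)
cv2.imwrite("pics/c6.png",np.hstack([a,b]))
print(proj(w,[.5572,-.2005,.069]))
```

```text
20.1667 [ 0.55734514 -0.20044505  0.18666649] [ 0.52253636  0.05938602 -1.72483504]
[279.289215   211.41212479]
```

View pics/c6.png

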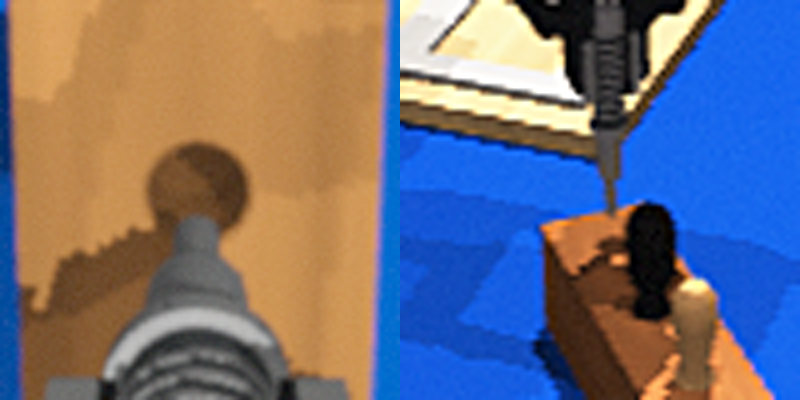

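The mouth centre is at px (279.2,212.2) against a predicted (279.3,211.4), so the punch axis is in line. Lowering.

send_rows([
  [[0, 0, 0.005, 0], [0, 0, 0.012, 0], [0, 0, 0.02, 0], [0, 0, 0.028, 0], [0, 0, 0.036, 0], [0, 0, 0.044, 0], [0, 0, 0.052, 0], [0, 0, 0.06, 0], [0, 0, 0.066, 0], [0, 0, 0.069, 0]],
])

```text
clock: 21.05
tcp_pos: [0.5568, -0.2003, 0.1162]
tool_rot: [0.617, 0.787, -0.0, -0.001]
contact_force: [-0.5, 0.1, -2.0]
gripper_width: 0.0168
gripper_force: 68.5
```

send_rows([
  [[0, 0, 0.0005, 0], [0, 0, 0.001, 0], [0, 0, 0.0015, 0], [0, 0, 0.002, 0], [0, 0, 0.0025, 0], [0, 0, 0.003, 0], [0, 0, 0.0035, 0], [0, 0, 0.004, 0], [0, 0, 0.004, 0], [0, 0, 0.004, 0]],
])

```text
clock: 21.88
tcp_pos: [0.5571, -0.2004, 0.1133]
tool_rot: [0.617, 0.787, -0.0, 0.0]
contact_force: [-1.0, 0.6, -2.3]
gripper_width: 0.0167
gripper_force: 68.5
```

send_rows([
  [[0, 0, 0.0003, 0], [0, 0, 0.0006, 0], [0, 0, 0.0009, 0], [0, 0, 0.0012, 0], [0, 0, 0.0015, 0], [0, 0, 0.0015, 0], [0, 0, 0.0015, 0], [0, 0, 0.0015, 0], [0, 0, 0.0015, 0], [0, 0, 0.0015, 0]],
])

```text
clock: 22.72
tcp_pos: [0.5573, -0.2005, 0.1131]
tool_rot: [0.617, 0.787, 0.0, 0.001]
contact_force: [-5.7, 2.0, 21.5]
gripper_width: 0.016
gripper_force: 71.0
```

send_rows([
  [[0, 0, 0.0002, 0], [0, 0, 0.0004, 0], [0, 0, 0.0006, 0], [0, 0, 0.0008, 0], [0, 0, 0.001, 0], [0, 0, 0.001, 0], [0, 0, 0.001, 0], [0, 0, 0.001, 0], [0, 0, 0.001, 0], [0, 0, 0.001, 0]],
])

```text
clock: 23.55
tcp_pos: [0.5574, -0.2006, 0.1129]
tool_rot: [0.617, 0.787, 0.0, 0.001]
contact_force: [-9.8, 2.7, 35.1]
gripper_width: 0.0165
gripper_force: 72.5
```

The shoulder is seated, at TCP z 0.113, the same as at the grasp. I'll ease off, release and lift away.

send_rows([
  [[0, 0, -0.001, 0], [0, 0, -0.002, 0], [0, 0, -0.0025, 0], [0, 0, -0.0025, 0], [0, 0, -0.0025, 0], [0, 0, -0.0025, 0], [0, 0, -0.0025, 0], [0, 0, -0.0025, 0], [0, 0, -0.0025, 0], [0, 0, -0.0025, 0]],
])

```text
clock: 24.38
tcp_pos: [0.5572, -0.2004, 0.1132]
tool_rot: [0.617, 0.787, -0.0, 0.0]
contact_force: [-0.7, 0.0, 0.5]
gripper_width: 0.0158
gripper_force: 68.6
```

send_rows([
  [[0, 0, 0, 0], [0, 0, 0, 0], [0, 0, 0, 0], [0, 0, 0, 0], [0, 0, 0, 0], [0, 0, 0, 0], [0, 0, 0, 0], [0, 0, 0, 0], [0, 0, 0, 0], [0, 0, 0, 0]],
], jaw=0.3)

```text
clock: 25.22
tcp_pos: [0.5572, -0.2004, 0.1133]
tool_rot: [0.617, 0.787, 0.0, 0.0]
contact_force: [0.4, -0.1, -0.0]
gripper_width: 0.0554
gripper_force: 0.0
```

send_rows([
  [[0, 0, -0.005, 0], [0, 0, -0.015, 0], [0, 0, -0.03, 0], [0, 0, -0.05, 0], [0, 0, -0.07, 0], [0, 0, -0.09, 0], [0, 0, -0.11, 0], [0, 0, -0.13, 0], [0, 0, -0.138, 0], [0, 0, -0.138, 0]],
])

```text
clock: 26.05
tcp_pos: [0.5579, -0.2008, 0.2539]
tool_rot: [0.617, 0.787, 0.0, 0.002]
contact_force: [1.3, -0.1, -0.4]
gripper_width: 0.0553
gripper_force: 0.0
```

Run:
```python
from h import *
optics.snapshot("top");optics.snapshot("top");im=optics.snapshot("wrist"); w=cam("wrist"); cv2.imwrite("pics/w7.png",im)
s=bot.get_obs(); print(s["clock"],s["tcp_pos"],s["contact_force"],s["gripper_width"])
h=cv2.cvtColor(im,cv2.COLOR_BGR2HSV)
m=((h[...,1]<70)&(h[...,2]>70)).astype(np.uint8); m[:, :260]=0; m[:,308:]=0; m[:170]=0; m[250:]=0
ys,xs=np.nonzero(m)
for v in range(176,245,6):
    r=xs[ys==v]
    if len(r): print(v,r.min(),r.max())
print("v range",ys.min(),ys.max(),"expected top/flange",proj(w,[.5572,-.2005,.143]),proj(w,[.5572,-.2005,.074]))
a=cv2.imread("pics/top0.png"); b=optics.snapshot("top"); d=cv2.absdiff(a,b)[165:275,180:305].max(2); print("plate diff",(d>40).sum())
```

```text
26.2 [ 0.55666556 -0.20024594  0.25040908] [-0.74715703  0.64564284 -0.56569547] 0.05551549478078027
182 269 289
188 267 292
194 266 292
200 267 291
206 266 291
212 266 292
218 267 291
224 271 288
v range 177 228 expected top/flange [280.58809898 216.91175113] [280.24568928 190.5181255 ]
plate diff 2080
```

The punch hangs seated at its old place, with flange and top within about 1 px of expected. Handing in.

```bash
python3 -c "
from cell import bot
print(bot.sign_off())"
```

```text
the job is handed in; nothing more can be done
None
```

The job is handed in, but sign-off returned no verdict: the spring snapped in the bracket's open hole (force fell from about 15 N to 7.6 N), and the punch is back in its block hole, fully down; I did not re-measure the plate afterwards, though sideways force on the tool stayed around 2 N or less.

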